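# Test the bench safety switch and close its cover

## Task

Test the bench's safety switch: under the open clear cover, press the test button so that the lever beside it drops, then lift the lever all the way back up until it stays there. Finish by shutting the clear cover completely, and leave the bucket, the two plated fittings and the scraper where they lie.

Things in the scene. Friction and masses are not known exactly. Their poses are not given: they have to be found in the camera images.
- switch_box: Grey safety-switch enclosure, 190 mm wide, fixed to the bench (place and yaw vary); its 160 x 190 mm face slopes down towards its front, the outward normal leaning 40 degrees from vertical towards the box's own -x. Origin on the bench under the face's centre, z up, y across. Two steel rests for the cover (dia. 10, 54 tall) stand on the face at x' -58, y' +/-82 (see face).
- face (a point): Middle of the grey face, 105 mm above the box's origin. Its axes are called x', y', z' in these notes (numbers in mm): z' out of the face, x' up the slope, y' across (= the box's y). The face spans x' -78 to 82. A white plastic module, x' -53 to 27, y' -75 to 75, stands 16 proud of it and carries the button and the lever.
- button_top (a point): Centre of the top of the black round test button (dia. 24), on the module at x' -20.7, y' -35, 28 above the face when out (12 proud of the module); its z axis is the face's outward normal z', x axis up the slope.
- test_button (a joint): Travel of the test button in m: 0 out, 0.0065 fully in; it springs back (about 3 to 4 N to press; the lever is tripped at about 0.005).
- lever_tip (a point): Middle of the free end of the black flat lever (22 wide across y', 9 thick, end 44 from its pivot). The pivot axis runs along y' at x' -12, y' 35, z' 6, sunk in the module; the lever is 70 to the box's +y side of the button. The end moves with the lever.
- reset_lever (a joint): Lever angle in rad: 0 up (leaning 0.5 rad from z' up the slope), 1.0 dropped (leaning 0.5 rad down the slope, end at x' -33, z' 45). Snap action: past the middle, 0.5, it goes on to the nearer end by itself and stays; lifting takes about 1 N at its end.
- cover_hinge (a point): Middle of the cover's hinge axis, which runs along y' at x' 74, z' 57, along the top edge of the face.
- cover_edge (a point): Middle of the free edge of the cover: a flat clear flap 184 wide, 137 from hinge to edge, 4 thick, with an aluminium strip 8 thick and 10 wide along the edge. It starts standing open over button and lever, which cannot then be reached from straight above. Axes turn with the cover: x from edge to hinge, z to its outer side (up when shut).
- cover (a joint): Cover angle in rad: 0 shut (parallel to the face, on the two rests), 1.42 fully open against its stop; a stiff hinge, it stays where it is left (about 1 to 3 N at the edge moves it).
- bucket: White open plastic bucket, 176 mm across the rim, 180 tall, empty, standing on the bench; origin at the centre of its underside. Bystander.
- fitting_a: Zinc-plated steel fitting lying on the bench: rod 12 thick with a 48 mm ring at one end, 150 long, 12 high; origin on the bench near its middle, x along the rod to the ring. Bystander.
- fitting_b: A second fitting like fitting_a. Bystander.
- scraper: Flat scraper lying on the bench: steel blade 30 wide, yellow handle 26 wide, 170 long, 10 high; origin on the bench near its middle, x along it to the blade. Bystander.

How it is judged:
On the way, in this order (a step that is already met when the one before it is completed fails the run):
1. the test button is pressed and the lever has dropped (value of joint test_button above 0.002 m and value of joint reset_lever above 0.7 rad).
2. the lever is lifted fully back up, the button out (value of joint reset_lever below 0.12 rad and value of joint test_button below 0.0015 m), for 0.2 s.
3. the cover is shut (value of joint cover below 0.06 rad), for 0.2 s.
At the end, for the whole second after the job is handed in: The lever is up (within 0.12 rad of its upper stop), the button is out (within 1.5 mm), the cover is shut (within 0.06 rad), and the bucket, fittings and scraper are within 40 mm of where they began (all of step 2 and value of joint cover below 0.06 rad and distance of each of bucket, fitting_a, fitting_b, scraper from where it was at the start of the episode below 0.04 m); the robot touches nothing.
It fails at once if the bucket, a fitting or the scraper is moved by more than 40 mm (distance of any of bucket, fitting_a, fitting_b, scraper from where it was at the start of the episode above 0.04 m).
It also fails if it takes over 56 s, if anything falls off the work surface, if the arm or the gripper's body presses on something with over 40 N, if the wrist force passes 120 N, or if a joint passes its speed limit or range.

## Robot

A 6-joint arm with a two-finger parallel gripper is mounted at the origin on the work surface. World frame = base frame: x ahead of the robot, y to its left, z up, the work surface at z = 0. Lengths are in m, angles in rad, forces in N, time in s.
With the tool pointing down it reaches from about 0.375 to 0.925 m from the base axis. Payload 5.7 kg.
Tool frame: the origin (TCP) lies on the centre line of the jaws, within the pads' length; the fingertips stand 8 mm ahead of it and the grasp point (between the pads) lies 11 mm behind it (bot.tip_extent is the distance from the TCP to the fingertips, in m); z points along the fingers, y is the line along which they close (so a half turn about z gives the same grasp; the last joint's range is limited). The gripper opens to 85 mm and grips with 20 to 120 N. Pads are 22 mm wide; open, the fingers measure 114 mm over their backs; the gripper's body (76 mm by 85 mm) begins 54 mm behind the grasp point. The pads swing forward as they close: fully open they stand 13 mm farther back than shut.
Start: joints at [0.986, 0.359, 1.51, -0, 1.272, -0.115], TCP at [0.272, 0.535, 0.205] pointing down, gripper open.
Joint ranges: [-2.97, 2.97], [-1.01, 2.36], [0.21, 2.38], [-0.96, 4.11], [0.2, 2.71], [-2.98, 2.98]. Speed limits (rad/s): [2.39, 2.39, 3.14, 3.14, 3.14, 3.14].

## Interface

Orientations are given as [roll, pitch, yaw] about the fixed x, y, z axes, in that order (R = Rz(yaw) Ry(pitch) Rx(roll)).
In Python, from bench import bot, imaging gives the robot as it stands. Calls block until the motion is done:
- bot.move_ptp(position, orientation): joint-space move of the TCP to a pose.
- bot.move_linear(position, attitude=None, v=0.15, guard=None): straight line of the TCP; attitude=None keeps the orientation; v is the mean speed in m/s. With guard (N) it stops when the force on the tool has changed by that much, and returns True; else False.
- bot.movej(angles): joint-space move.
- bot.grip(opening, strength=None): finger opening in m; strength is the grip in N (None keeps the last); returns when the fingers have stopped.
- bot.dwell(seconds).
- bot.inverse_kinematics(position, orientation): joint angles nearest the present ones, or None.
- bot.get_obs(): the state.
- imaging.capture(name): name is "scene" or "top" or "wrist"; returns a dict with "image" (420x560x3 uint8, red, green, blue), "fx", "fy", "cx", "cy" (pixels), "cam_to_world" (4x4, takes a point from camera to world coordinates); the wrist camera has in their place "tool_from_camera" (4x4, takes a point from camera to tool coordinates, whose origin is the TCP and whose axes are the flange's). Camera axes: x right, y down, z forward; pixel columns grow to the right and rows downward; lengths in m; the calibration is good to about 2 mm. A picture is of the moment at which its call begins: read the wrist's pose just before it. There is no depth.
A pose or a line that the arm cannot do raises bot.PlanningError and nothing moves.
- bot.sign_off(): hands the job in; it is judged then, once.
Trained networks look in a picture, given as the dict that the camera call returned (one of the last four; its "shot" number tells which), for a name from the list of things; names that differ only in an ending like _2 or _b are one class to them, and where a whole thing is asked for, a point or a joint stands for the part that bears it (a point fixed in the world has none). Each returns a list of dicts, best first, with "score" (0 to 1); they miss things now and then, are a little off and sometimes report something else, mostly with a low value. They report only what shows in the picture. A call takes as long as a camera call.
- imaging.recognise(picture, target): "point" ([row, column] in pixels, amid what is visible of it).
- imaging.masks_of(picture, target): "pixels" (420x560 bool, what is visible of it) and "point" ([row, column] in pixels, amid what is visible of it).
- imaging.place_of(picture, target): "point" ([row, column] in pixels: a listed point, or the origin of a listed thing).
The state is a dict: "t": time; "q": joint angles; "qd": joint speeds; "effort": joint torques, N m; "position": TCP position; "orientation": TCP orientation; "contact_force": force on the tool from outside, world axes, zero at the start; "torque": the same for the moment, N m; "opening": finger opening in m; "finger_force": force on a finger pad.
Only numpy, scipy, OpenCV 4.12 (cv2) and the standard library are available. Lean on these libraries where they do the work, as an engineer would, in place of code of your own. Each camera call takes 0.05 s, during which the arm holds its last target. There are 200 camera calls.

## Working session

There is one attempt and no reset: what is moved stays moved. The work goes in short steps, each a Python script; the robot and the scene stay as the last script left them, time stands still between calls to the robot, and variables do not carry over. Pictures are saved under pics/ and viewed, at most 11 in all, crops included, and the job is handed in when it is done.

```bash
ls; mkdir -p pics
cat > h.py <<'E'
import numpy as np, cv2
from bench import bot, imaging
from scipy.spatial.transform import Rotation as R
E
python3 - <<'E'
from h import *
ims=[]
for n in ["scene","top"]:
    p=imaging.capture(n); ims.append(p["image"])
    print(n,p["fx"],p["cx"],p["cy"],np.round(p["cam_to_world"],3).tolist())
    for t in ["switch_box","face","button_top","lever_tip","cover_hinge","cover_edge","bucket","fitting_a","scraper"]:
        print(t,[(np.round(d["point"],1).tolist(),round(d["score"],2)) for d in imaging.place_of(p,t)[:3]])
for n,i in zip(["scene","top"],ims): cv2.imwrite(f"pics/{n}0.png",i[:,:,::-1])
print(bot.get_obs()["t"])
E
```

```text
pics
scene 455.01031815047475 281.4080553350553 208.66689385717953 [[-0.624, 0.669, -0.405, 1.011], [0.782, 0.535, -0.321, 0.472], [0.002, -0.517, -0.856, 1.136], [0.0, 0.0, 0.0, 1.0]]
switch_box [([212.6, 267.3], 0.9)]
face [([195.0, 266.8], 0.75)]
button_top [([198.4, 250.7], 0.38)]
lever_tip []
cover_hinge [([175.2, 271.7], 0.69)]
cover_edge [([147.2, 227.1], 0.8)]
bucket [([284.4, 380.5], 0.82)]
fitting_a [([171.6, 190.9], 0.72), ([195.0, 161.4], 0.58)]
scraper [([144.5, 217.5], 0.82)]
top 424.86427009312786 276.0368428234319 212.02851114178975 [[-0.011, -0.984, 0.179, 0.362], [-1.0, 0.01, -0.008, 0.099], [0.006, -0.179, -0.984, 1.004], [0.0, 0.0, 0.0, 1.0]]
switch_box [([225.5, 305.4], 0.56)]
face []
button_top []
lever_tip []
cover_hinge [([213.4, 305.1], 0.71)]
cover_edge [([176.0, 360.0], 0.68)]
bucket [([233.0, 144.9], 0.69)]
fitting_a [([167.7, 415.5], 0.86), ([213.8, 419.1], 0.61)]
scraper [([264.8, 424.8], 0.97)]
1.0
```

```bash
python3 -c "
import cv2,numpy as np
a=cv2.imread('pics/scene0.png');b=cv2.imread('pics/top0.png')
cv2.imwrite('pics/s1.png',cv2.resize(a[80:380,100:500],None,fx=2,fy=2))
cv2.imwrite('pics/t1.png',cv2.resize(b[80:380,80:480],None,fx=2,fy=2))"
```

```text
(no output)
```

View pics/s1.png

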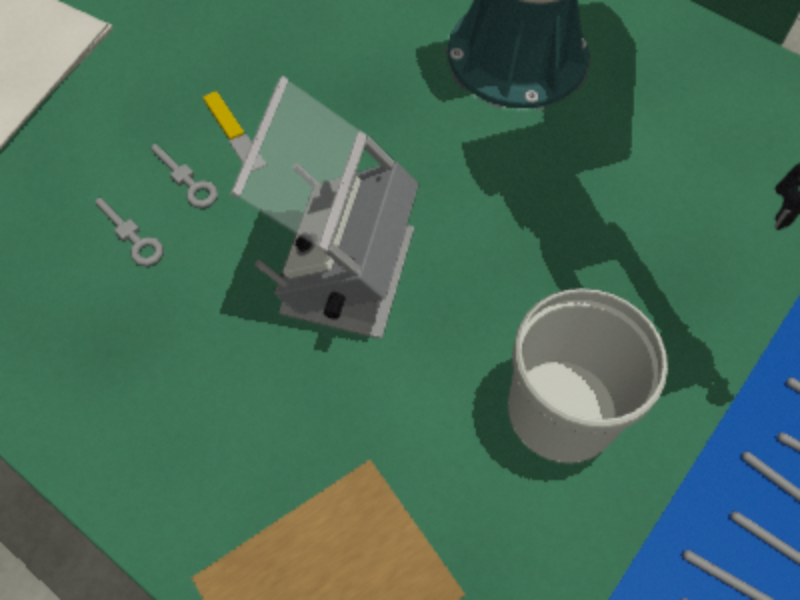

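View pics/t1.png

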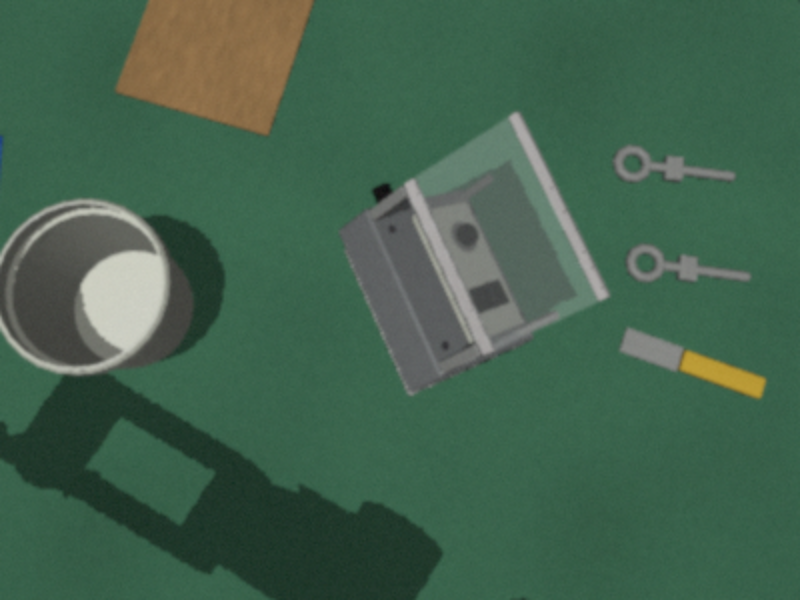

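The cover is open (strip ends at about (515,115) and (605,297) in the top crop, button at (465,235), lever at (490,295)). The box front faces −y, next to the fittings and scraper. Next I'll fit the box pose from both views.

```bash
cat >> h.py <<'E'
c,s=np.cos(np.radians(40)),np.sin(np.radians(40))
F=np.array([[c,0,-s],[0,1,0],[s,0,c]])   # columns x',y',z' in box frame
def fw(p,P):  # face mm -> world
    x,y,yaw=P; return R.from_euler('z',yaw).apply(F@(np.asarray(p,float)/1000)+[0,0,.105])+[x,y,0]
def edge(a,y=0,d=137,n=0): return [74-d*np.cos(a)+n*np.sin(a),y,57+d*np.sin(a)+n*np.cos(a)]
def proj(p,w):
    T=np.linalg.inv(p["cam_to_world"]); q=T[:3,:3]@w+T[:3,3]
    return np.array([p["fx"]*q[0]/q[2]+p["cx"],p["fy"]*q[1]/q[2]+p["cy"]])
E
cat > fit.py <<'E'
from h import *
from scipy.optimize import least_squares
pt=imaging.capture("top");ps=imaging.capture("scene")
T=lambda u,v:(u/2+80,v/2+80); S=lambda u,v:(u/2+100,v/2+80)
obs=[(pt,edge(1.42,-92),T(516,114)),(pt,edge(1.42,92),T(605,297)),(pt,[-20.7,-35,28],T(465,235)),
(pt,edge(1.42,0),(360,176)),(pt,[74,0,57],(305.1,213.4)),(pt,[74,-92,57],T(411,183)),(pt,[74,92,57],T(487,351)),
(ps,edge(1.42,-92),S(236,190)),(ps,edge(1.42,92),S(285,80)),(ps,[-20.7,-35,28],S(304,243)),(ps,[74,0,57],(271.7,175.2)),
(ps,[74,-92,57],S(328,245)),(ps,[74,92,57],S(362,137)),(ps,[-58,-82,54],S(259,264))]
f=lambda P:np.concatenate([proj(p,fw(m,P))-o for p,m,o in obs])
r=least_squares(f,[.4,.05,2.0],loss='soft_l1',x_scale=[.1,.1,1]);print(r.x);print(np.round(r.fun.reshape(-1,2) if 0 else f(r.x).reshape(-1,2),1).tolist())
P=r.x
for n,m in dict(face=[0,0,0],btn=[-20.7,-35,28],lev=[-33,35,45],edge=edge(1.42),shut=edge(0)).items(): print(n,np.round(fw(m,P),3))
np.save("P.npy",P)
E
python3 fit.py
```

```text
[0.51317387 0.0230781  1.98798756]
[[-1.7, -2.1], [1.0, -0.2], [3.2, -1.7], [-0.6, 4.7], [-2.6, 0.5], [-2.9, 0.4], [-0.4, 1.8], [-0.5, 0.0], [-1.0, -3.6], [-2.3, -1.7], [0.6, 0.3], [-1.7, 3.1], [0.5, -0.7], [-1.4, -0.4]]
face [0.513 0.023 0.105]
btn [0.559 0.006 0.113]
lev [ 0.503 -0.041  0.118]
edge [ 0.547 -0.053  0.287]
shut [ 0.548 -0.055  0.108]
```

```bash
cat >> h.py <<'E'
def ori(P,th,spin):  # tool z = (sin th,0,-cos th) in box frame, spin about tool z
    z=np.array([np.sin(th),0,-np.cos(th)]); y=np.array([0,1.,0]); x=np.cross(y,z)
    M=np.stack([x,y,z],1)
    return (R.from_euler('z',P[2])*R.from_matrix(M)*R.from_euler('z',spin)).as_euler('xyz')
def tcp(p,P,th,back=0):  # TCP so that fingertips are at face point p, backed off (mm) along tool
    z=R.from_euler('z',P[2]).apply([np.sin(th),0,-np.cos(th)])
    return fw(p,P)-z*(bot.tip_extent+back/1000)
E
python3 - <<'E'
from h import *
P=np.load("P.npy")
for th in [0,20,40,50,60]:
  for sp in range(-180,180,30):
    o=ori(P,np.radians(th),np.radians(sp))
    t=[]
    for m,b in [([-20.7,-35,28],0),([-20.7,-35,28],100),([-60,35,38],0),([0,35,38],0),([-20,0,28],150)]:
        q=bot.inverse_kinematics(tcp(m,P,np.radians(th),b),o); t.append(q is not None)
    if any(t): print(th,sp,t,np.round(bot.inverse_kinematics(tcp([-20.7,-35,28],P,np.radians(th),0),o),2) if t[0] else '')
E
```

```text
0 -180 [True, True, True, True, True] [-0.11  0.39  1.7   0.    1.06 -0.53]
0 -150 [True, True, True, True, True] [-0.11  0.39  1.7  -0.    1.06 -0.01]
0 -120 [True, True, True, True, True] [-0.11  0.39  1.7   0.    1.06  0.52]
0 -90 [True, True, True, True, True] [-0.11  0.39  1.7   0.    1.06  1.04]
0 -60 [True, True, True, True, True] [-0.11  0.39  1.7   0.    1.06  1.56]
0 -30 [True, True, True, True, True] [-0.11  0.39  1.7   0.    1.06  2.09]
0 0 [True, True, True, True, True] [-0.11  0.39  1.7   0.    1.06  2.61]
0 60 [True, True, True, True, True] [-0.11  0.39  1.7  -0.    1.06 -2.62]
0 90 [True, True, True, True, True] [-0.11  0.39  1.7  -0.    1.06 -2.1 ]
0 120 [True, True, True, True, True] [-0.11  0.39  1.7   0.    1.06 -1.58]
0 150 [True, True, True, True, True] [-0.11  0.39  1.7   0.    1.06 -1.05]
20 -180 [True, True, True, True, True] [-0.3   0.51  1.56  0.27  1.32 -0.82]
20 -150 [True, True, True, True, True] [-0.3   0.51  1.56  0.27  1.32 -0.3 ]
20 -120 [True, True, True, True, True] [-0.3   0.51  1.56  0.27  1.32  0.23]
20 -90 [True, True, True, True, True] [-0.3  
[... 2440 characters left out ...]
  0.57  1.87 -0.51]
60 -120 [True, True, True, True, True] [-0.51  0.88  1.29  0.57  1.87  0.02]
60 -90 [True, True, True, True, True] [-0.51  0.88  1.29  0.57  1.87  0.54]
60 -60 [True, True, True, True, True] [-0.51  0.88  1.29  0.57  1.87  1.07]
60 -30 [True, True, True, True, True] [-0.51  0.88  1.29  0.57  1.87  1.59]
60 0 [True, True, True, True, True] [-0.51  0.88  1.29  0.57  1.87  2.11]
60 30 [True, True, True, True, True] [-0.51  0.88  1.29  0.57  1.87  2.64]
60 90 [True, True, True, True, True] [-0.51  0.88  1.29  0.57  1.87 -2.6 ]
60 120 [True, True, True, True, True] [-0.51  0.88  1.29  0.57  1.87 -2.08]
60 150 [True, True, True, True, True] [-0.51  0.88  1.29  0.57  1.87 -1.55]
```

```bash
cat > look.py <<'E'
from h import *
P=np.load("P.npy")
bot.move_linear([.29,.42,.46],v=.3)
th=np.radians(50); o=ori(P,th,-np.pi/2)
bot.move_ptp(tcp([-20,0,28],P,th,260),o)
bot.grip(0.0,30)
ob=bot.get_obs(); p=imaging.capture("wrist")
Tw=np.eye(4); Tw[:3,:3]=R.from_euler('xyz',ob["orientation"]).as_matrix(); Tw[:3,3]=ob["position"]
p2=dict(p); p2["cam_to_world"]=Tw@p["tool_from_camera"]
print(ob["t"],ob["position"],ob["opening"],np.round(p["tool_from_camera"],3).tolist(),p["fx"])
im=p["image"].copy()
for t,m in dict(button_top=[-20.7,-35,28],lever_tip=[9,35,45],cover_hinge=[74,0,57],cover_edge=edge(1.42),face=[0,0,0]).items():
    print(t,[(np.round(d["point"],1).tolist(),round(d["score"],2)) for d in imaging.place_of(p,t)[:2]],"pred col,row",proj(p2,fw(m,P)))
    u=proj(p2,fw(m,P)); cv2.drawMarker(im,(int(u[0]),int(u[1])),(255,0,0),0,12,1)
for m in [[-53,-75,16],[-53,75,16],[27,-75,16],[27,75,16],[-78,-95,0],[-78,95,0],[-58,82,54],[-58,-82,54]]:
    u=proj(p2,fw(m,P)); print(m,np.round(u,1)); cv2.drawMarker(im,(int(u[0]),int(u[1])),(0,255,0),1,8,1)
import pickle; pickle.dump(p2,open("w1.pkl","wb"))
cv2.imwrite("pics/w1.png",cv2.resize(im[:,:,::-1],None,fx=1.4,fy=1.4))
E
python3 look.py
```

```text
5.6083 [ 0.60985261 -0.19515043  0.28580066] -0.00027876636470858116 [[-0.001, -0.948, -0.318, 0.082], [1.0, -0.0, -0.001, -0.0], [0.001, -0.318, 0.948, -0.17], [0.0, 0.0, 0.0, 1.0]] 367.4934082669303
button_top [([133.4, 279.2], 0.75)] pred col,row [279.62704477 133.72843589]
lever_tip [([195.8, 253.9], 0.82)] pred col,row [252.84403296 194.12361291]
cover_hinge [([164.5, 192.1], 0.84), ([66.2, 201.5], 0.18)] pred col,row [195.62376397 165.3816598 ]
cover_edge [([196.6, 167.9], 0.79)] pred col,row [155.51983598 197.35045978]
face [] pred col,row [267.48158117 158.89850757]
[-53, -75, 16] [309.   97.8]
[-53, 75, 16] [306.1 220.6]
[27, -75, 16] [241.8  97.6]
[27, 75, 16] [245.5 217.1]
[-78, -95, 0] [332.2  79.6]
[-78, 95, 0] [325.8 231.9]
[-58, 82, 54] [306.8 236.8]
[-58, -82, 54] [310.4  91.3]
```

View pics/w1.png

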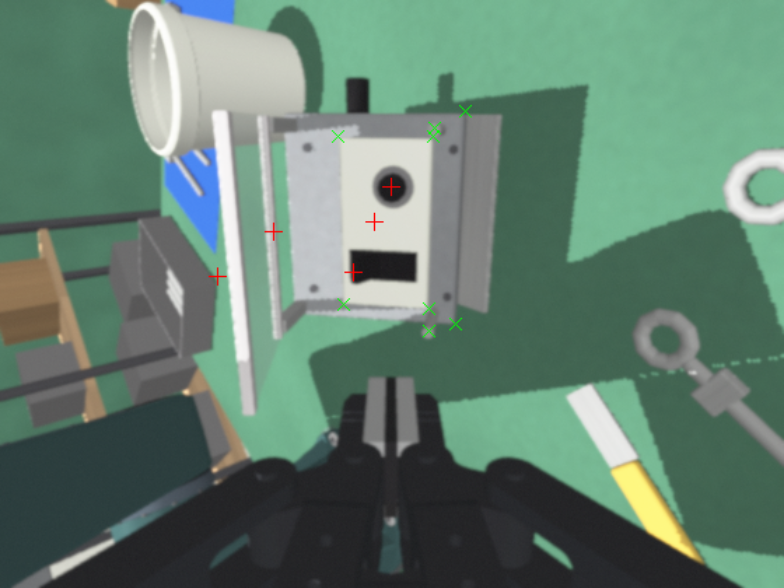

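The prediction (red crosses) matches the button at view (391,187) and the module corners to about 1 mm. Only the cover edge is off (actual ~(233,270)), so I'll solve for the cover angle, then press.

```bash
cat > press.py <<'E'
from h import *
import pickle
from scipy.optimize import minimize_scalar
P=np.load("P.npy"); p2=pickle.load(open("w1.pkl","rb"))
r=minimize_scalar(lambda a:np.sum((proj(p2,fw(edge(a),P))-[167.9,196.6])**2),bounds=(.6,1.5),method='bounded');print("cover",r.x,r.fun)
th=np.radians(45); o=ori(P,th,-np.pi/2)
B=[-20.7,-35]
bot.move_ptp(tcp(B+[58],P,th),o)
f0=bot.get_obs()["contact_force"]
h=bot.move_linear(tcp(B+[20],P,th),v=.03,guard=14)
bot.dwell(.15)
ob=bot.get_obs(); print(h,ob["t"],np.round(ob["contact_force"]-f0,1),"err mm",1000*np.linalg.norm(ob["position"]-tcp(B+[20],P,th)))
bot.move_linear(tcp(B+[70],P,th),v=.15)
th2=np.radians(50)
bot.move_ptp(tcp([-20,0,28],P,th2,200),ori(P,th2,-np.pi/2))
p=imaging.capture("wrist")
print([(np.round(d["point"],1).tolist(),round(d["score"],2)) for d in imaging.place_of(p,"lever_tip")[:2]],bot.get_obs()["t"])
cv2.imwrite("pics/w2.png",p["image"][:,:,::-1])
E
python3 press.py
```

```text
cover 1.346387974851968 0.4883144039791379
False 8.4 [-0.4 -0.  -0.5] err mm 0.21303150676273083
[([210.0, 249.4], 0.87)] 9.675
```

View pics/w2.png

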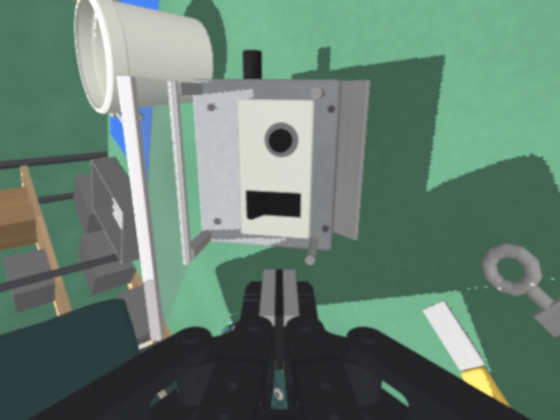

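The lever is still up (black window at (272,204) unchanged) and there was no contact force, so the tip stopped short. I'll probe deeper with a guard.

```bash
cat > press2.py <<'E'
from h import *
P=np.load("P.npy")
th=np.radians(45); o=ori(P,th,-np.pi/2)
B=[-20.7,-35]
bot.move_ptp(tcp(B+[40],P,th),o)
z=lambda: ((R.from_euler('z',-P[2]).apply(bot.get_obs()["position"]-tcp(B+[0],P,th)))@F)*1000
f0=bot.get_obs()["contact_force"]
h=bot.move_linear(tcp(B+[6],P,th),v=.03,guard=2)
print(h,z(),np.round(bot.get_obs()["contact_force"]-f0,1))
if h:
    z0=z()[2]
    h=bot.move_linear(tcp(B+[z0-8],P,th),v=.03,guard=14); bot.dwell(.15)
    print(h,z(),np.round(bot.get_obs()["contact_force"]-f0,1))
ob=bot.get_obs(); p=imaging.capture("wrist")
print([(np.round(d["point"],1).tolist(),round(d["score"],2)) for d in imaging.place_of(p,"lever_tip")[:2]],ob["t"])
cv2.imwrite("pics/w3.png",p["image"][:,:,::-1])
E
python3 press2.py
```

```text
False [-0.08033744 -0.11708258  6.22851117] [-0.2  0.3 -0.6]
[] 11.75
```

View pics/w3.png

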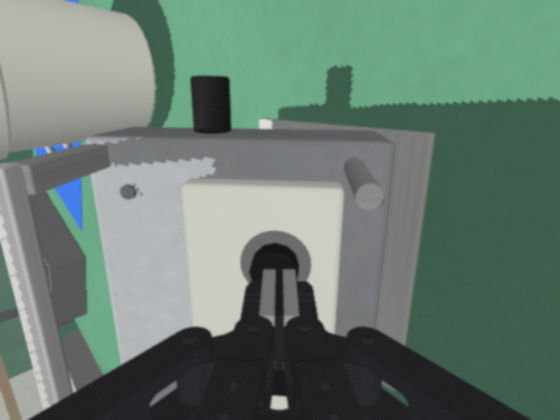

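The tips sit over the button (bezel centre about (275,264), module corners (183,181) and (343,183), rest top (369,196)) but aren't touching yet, so the depth is off. I'll refit the pose with this close view.

```bash
cat > fit2.py <<'E'
from h import *
import pickle
from scipy.optimize import least_squares
P=np.load("P.npy"); w1=pickle.load(open("w1.pkl","rb"))
def wcap():
    ob=bot.get_obs(); p=imaging.capture("wrist")
    T=np.eye(4); T[:3,:3]=R.from_euler('xyz',ob["orientation"]).as_matrix(); T[:3,3]=ob["position"]
    p=dict(p); p["cam_to_world"]=T@p["tool_from_camera"]; return p
w3=wcap(); pickle.dump(w3,open("w3.pkl","wb"))
V=lambda u,v:np.array([u,v])/1.4
obs=[(w1,[-20.7,-35,28],V(393,187)),(w1,[27,-75,16],V(341,138)),(w1,[-53,-75,16],V(433,138)),(w1,[-53,75,16],V(428,307)),(w1,[27,75,16],V(343,302)),
(w1,[-58,82,54],V(428,332)),
(w3,[27,-75,16],(183,181)),(w3,[-53,-75,16],(343,183)),(w3,[-58,-82,54],(369,196)),(w3,[-20.7,-35,16],(276,264))]
for nz in (0,1):
    f=lambda X:np.concatenate([proj(p,fw(m,X[:3])+[0,0,X[3]*nz])-o for p,m,o in obs])
    print("old",np.round(f(np.r_[P,0]).reshape(-1,2),1).tolist()) if not nz else 0
    r=least_squares(f,np.r_[P,0],x_scale=[.1,.1,1,.1],loss='soft_l1');print(r.x,r.cost);print(np.round(f(r.x).reshape(-1,2),1).tolist())
    print("shift in face axes mm",1000*(R.from_euler('z',-P[2]).apply(fw([-20.7,-35,28],r.x[:3])+[0,0,r.x[3]*nz]-fw([-20.7,-35,28],P))@F))
E
python3 fit2.py
```

```text
old [[-1.1, 0.2], [-1.8, -0.9], [-0.3, -0.8], [0.4, 1.3], [0.5, 1.4], [1.1, -0.3], [-4.7, 2.5], [3.4, 4.0], [1.7, -1.7], [1.1, -1.4]]
[0.51292114 0.02425689 1.97891034 0.        ] 15.874201300175798
[[-1.6, 0.1], [-2.0, -1.2], [-0.6, -0.6], [-0.6, 1.1], [-0.3, 0.8], [-0.1, -0.4], [-5.3, 1.6], [2.4, 4.3], [0.5, -0.6], [-0.1, -1.9]]
shift in face axes mm [ 0.66169476  0.06216382 -0.55522783]
[ 0.51082487  0.02714267  1.97058337 -0.00404402] 11.397185892681964
[[-0.7, 0.6], [-0.6, -0.7], [0.2, 0.4], [-0.6, 0.4], [0.5, -0.1], [-0.1, -1.1], [-0.9, 0.6], [2.3, 4.1], [-0.5, -0.4], [1.1, -4.6]]
shift in face axes mm [ 0.5135818   1.09507882 -5.71003659]
```

Run:
```python
from h import *
import pickle
w=pickle.load(open("w3.pkl","rb")); ob=bot.get_obs()
print(bot.tip_extent,ob["position"],ob["orientation"],ob["q"],ob["contact_force"],ob["opening"])
Rt=R.from_euler('xyz',ob["orientation"])
for y in (0,-11,11):
  for x in (-11,11):
    print(x,y,[np.round(proj(w,ob["position"]+Rt.apply([x/1e3,y/1e3,z/1e3])),0).tolist() for z in (-20,-10,0,8,20)])
P=np.load("P.npy");print(tlast:=tcp([-20.7,-35,6],P,np.radians(45)), Rt.as_matrix()[:,2], fw([-20.7,-35,28],P), fw([-20.7,-35,6],P))
```

```text
0.008 [0.55558544 0.01391847 0.10204996] [-2.35646250e+00 -1.93429305e-04  4.17072632e-01] [-0.44626465  0.73830584  1.42115959  0.47822619  1.62485462  0.57185895] [ 0.73021676 -0.71347761  0.01684778] 0.0002174281236209056
-11 0 [[279.0, 301.0], [279.0, 290.0], [279.0, 280.0], [279.0, 273.0], [279.0, 263.0]]
11 0 [[279.0, 258.0], [279.0, 249.0], [279.0, 241.0], [279.0, 235.0], [279.0, 227.0]]
-11 -11 [[255.0, 301.0], [257.0, 290.0], [258.0, 280.0], [259.0, 273.0], [260.0, 263.0]]
11 -11 [[254.0, 258.0], [256.0, 249.0], [257.0, 241.0], [258.0, 235.0], [259.0, 227.0]]
-11 11 [[302.0, 301.0], [301.0, 290.0], [300.0, 280.0], [299.0, 273.0], [298.0, 263.0]]
11 11 [[303.0, 258.0], [302.0, 249.0], [301.0, 241.0], [300.0, 235.0], [299.0, 227.0]]
[0.555452   0.01406523 0.10194742] [-0.28623703  0.6463748  -0.70729625] [0.55888986 0.00630846 0.11314354] [0.55315988 0.0192369  0.09629056]
```

The geometry puts the tip inside the module with zero force, while the picture shows the fingertips ~30 mm shorter than I assumed (visible at row 268 instead of 235). I'll keep probing under a low guard to measure the true tip.

```bash
cat > press3.py <<'E'
from h import *
P=np.load("P.npy")
th=np.radians(45)
B=[-20.7,-35]
z=lambda: ((R.from_euler('z',-P[2]).apply(bot.get_obs()["position"]-tcp(B+[0],P,th)))@F)*1000
f0=bot.get_obs()["contact_force"]
h=bot.move_linear(tcp([-20.7,-35,-22],P,th),v=.02,guard=2)
print(h,z(),np.round(bot.get_obs()["contact_force"]-f0,1))
ob=bot.get_obs(); p=imaging.capture("wrist")
print([(np.round(d["point"],1).tolist(),round(d["score"],2)) for d in imaging.place_of(p,"button_top")[:2]],ob["t"])
cv2.imwrite("pics/w4.png",p["image"][:,:,::-1])
E
python3 press3.py
```

```text
True [-0.06234873 -0.03852766 -8.01161218] [ 0.5 -0.3  3.4]
[([288.1, 269.2], 0.63)] 12.6833
```

View pics/w4.png

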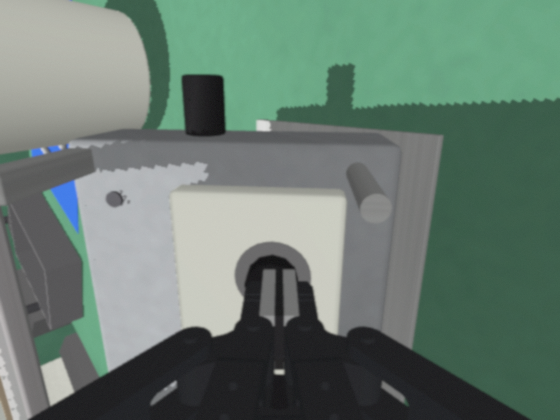

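Contact (3.4 N) came 36 mm beyond nominal, which agrees with the picture: the fingertips end about 28 mm behind the nominal TCP. The tips are centred on the button (ring at ~(272,272)), so I'll press in now.

```bash
cat > press4.py <<'E'
from h import *
P=np.load("P.npy")
th=np.radians(45)
z=lambda: ((R.from_euler('z',-P[2]).apply(bot.get_obs()["position"]-tcp([-20.7,-35,0],P,th)))@F)*1000
h=bot.move_linear(tcp([-20.7,-35,-17],P,th),v=.02,guard=14); bot.dwell(.2)
print(h,z(),np.round(bot.get_obs()["contact_force"],1))
bot.move_linear(tcp([-20.7,-35,40],P,th),v=.15)
th2=np.radians(50)
bot.move_ptp(tcp([-20,0,28],P,th2,180),ori(P,th2,-np.pi/2))
p=imaging.capture("wrist")
print([(np.round(d["point"],1).tolist(),round(d["score"],2)) for d in imaging.place_of(p,"lever_tip")[:2]],bot.get_obs()["t"])
cv2.imwrite("pics/w5.png",p["image"][:,:,::-1])
E
python3 press4.py
```

```text
True [ -0.24346899  -0.11486049 -13.39816469] [-0.4 -3.7  6.3]
[([219.8, 291.4], 0.83), ([236.3, 128.9], 0.54)] 14.7
```

View pics/w5.png

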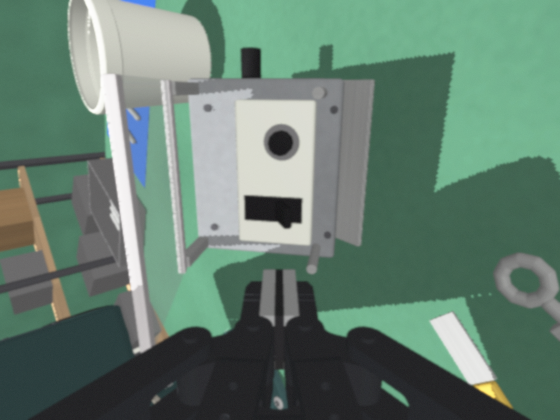

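The press worked: the lever has dropped (tip now at (291,220), was (249,210)). Next is lifting it, using the measured fingertip offset.

```bash
cat >> h.py <<'E'
EXT=-0.027  # measured fingertip offset, closed
def tcq(p,P,th):
    z=R.from_euler('z',P[2]).apply([np.sin(th),0,-np.cos(th)]); return fw(p,P)-z*EXT
E
cat > lift.py <<'E'
from h import *
P=np.load("P.npy"); th=np.radians(50); o=ori(P,th,-np.pi/2)
loc=lambda: ((R.from_euler('z',-P[2]).apply(bot.get_obs()["position"]-tcq([0,0,0],P,th)))@F)*1000
bot.move_ptp(tcq([-62,35,85],P,th),o)
f0=bot.get_obs()["contact_force"]
h=bot.move_linear(tcq([-62,35,33],P,th),v=.08,guard=4); print("down",h,loc())
if not h:
    h=bot.move_linear(tcq([-10,35,35],P,th),v=.04,guard=6); print("push",h,loc(),np.round(bot.get_obs()["contact_force"]-f0,1))
    bot.move_linear(tcq([-40,35,50],P,th),v=.1)
bot.move_linear(tcq([-62,35,100],P,th),v=.15)
bot.move_ptp(tcp([-20,0,28],P,th,180),o)
p=imaging.capture("wrist")
print([(np.round(d["point"],1).tolist(),round(d["score"],2)) for d in imaging.place_of(p,"lever_tip")[:2]],bot.get_obs()["t"])
cv2.imwrite("pics/w6.png",p["image"][:,:,::-1])
E
python3 lift.py
```

```text
down False [-62.13395125  34.84548197  33.14872464]
push True [-43.84331795  34.89251625  34.43236852] [-0.1 -3.5 -0. ]
[([219.5, 290.3], 0.56)] 18.4
```

View pics/w6.png

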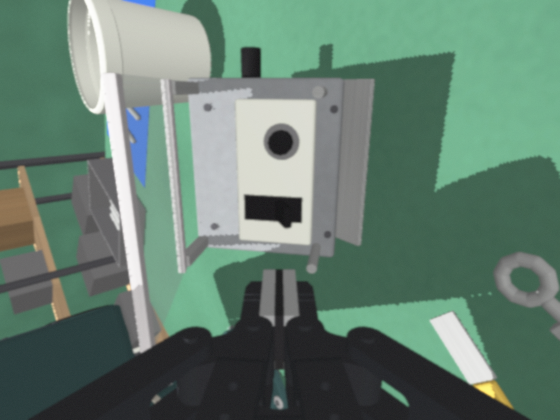

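The lever is still down at (290,220): the guard tripped at first contact, at about x' −44. I'll repeat with a higher guard.

```bash
sed -i 's/\[-10,35,35\],P,th),v=.04,guard=6/[-15,35,38],P,th),v=.03,guard=18/; s/w6/w7/' lift.py; python3 lift.py
```

```text
down False [-62.10472584  34.82765549  33.17040236]
push True [-33.24176362  34.82567043  39.08108253] [ 0.3 -2.2  2.3]
[([214.9, 290.8], 0.84), ([147.6, 277.8], 0.54)] 22.4333
```

View pics/w7.png

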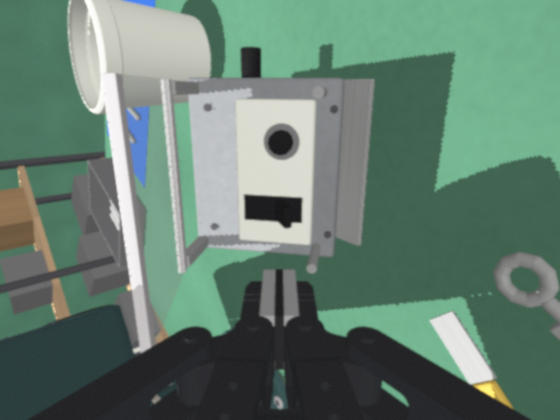

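It jammed at x' −33 with the force pointing along +z'. The finger's thicker knuckle, about 15 mm behind the tip, was catching the rising lever end. I'll retry with shallower engagement, following the lever's arc.

```bash
cat > lift2.py <<'E'
from h import *
P=np.load("P.npy"); th=np.radians(50); o=ori(P,th,-np.pi/2)
loc=lambda: np.round(((R.from_euler('z',-P[2]).apply(bot.get_obs()["position"]-tcq([0,0,0],P,th)))@F)*1000,1)
bot.move_ptp(tcq([-60,35,70],P,th),o)
f0=bot.get_obs()["contact_force"]
bot.move_linear(tcq([-58,35,37],P,th),v=.1)
for x,z in [(-46,37.5),(-38,40),(-31,43),(-24,45),(-17,45),(-11,43)]:
    h=bot.move_linear(tcq([x,35,z],P,th),v=.03,guard=20)
    print(h,loc(),np.round(F.T@R.from_euler('z',-P[2]).apply(bot.get_obs()["contact_force"]-f0),1))
    if h: break
bot.move_linear(tcq([-45,35,60],P,th),v=.1)
bot.move_ptp(tcp([-20,0,28],P,th,180),o)
p=imaging.capture("wrist")
print([(np.round(d["point"],1).tolist(),round(d["score"],2)) for d in imaging.place_of(p,"lever_tip")[:2]],bot.get_obs()["t"])
cv2.imwrite("pics/w8.png",p["image"][:,:,::-1])
E
python3 lift2.py
```

```text
False [-45.9  35.   37.6] [-0.7  0.3 -0.8]
False [-37.9  35.   40.1] [-0.6  0.2 -0.5]
False [-30.9  34.9  43.1] [ 0.5  0.3 -1.8]
False [-23.8  35.   45.1] [-0.6  0.3 -1. ]
False [-16.7  35.   45. ] [-0.6 -0.1 -0.9]
False [-10.8  35.   42.9] [ 0.3  1.  -1.1]
[([217.4, 246.9], 0.55)] 27.55
```

View pics/w8.png

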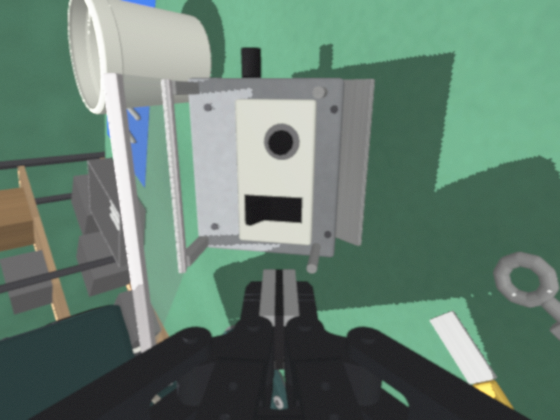

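The lever is up (tip at (247,217), leaning up-slope). Now I'll swing the cover shut along its arc, checking IK first.

```bash
cat > close.py <<'E'
from h import *
P=np.load("P.npy")
A=np.radians([75,66,57,48,39,30,21,12,5,0,-2.5]); TH=lambda a:np.radians(-20+60*(1-max(a,0)/np.radians(77)))
pose=lambda a,n:(tcq(edge(a,0,124,n),P,TH(a)),ori(P,TH(a),-np.pi/2))
pre=pose(np.radians(77),45); up=(pre[0]+[0,0,.10],pre[1])
for x,o in [up,pre]+[pose(a,2) for a in A]:
    q=bot.inverse_kinematics(x,o); assert q is not None; print(np.round(x,3),np.round(q,2))
ob=bot.get_obs()
bot.move_linear(np.array(ob["position"])+[.02,-.03,.2],v=.3)
bot.move_ptp(*up); bot.move_linear(pre[0],v=.2)
f0=bot.get_obs()["contact_force"]
for a in A:
    x,o=pose(a,2); h=bot.move_linear(x,o,v=.07,guard=22)
    print(round(np.degrees(a)),h,np.round(bot.get_obs()["contact_force"]-f0,1))
    if h: break
bot.dwell(.1)
x=np.array(bot.get_obs()["position"]); 
bot.move_linear(x+fw([0,0,80],P)-fw([0,0,0],P),v=.15)
print(bot.get_obs()["t"])
for n in ("scene","top"):
    p=imaging.capture(n); print(n,[(np.round(d["point"],1).tolist(),round(d["score"],2)) for d in imaging.place_of(p,"cover_edge")[:2]],"pred",proj(p,fw(edge(0),P)))
    if n=="scene": cv2.imwrite("pics/s9.png",cv2.resize(p["image"][80:380,100:500,::-1],None,fx=2,fy=2))
E
python3 close.py
```

```text
[ 0.538 -0.033  0.381] [ 0.05  0.09  1.5  -0.33  1.43  1.23]
[ 0.538 -0.033  0.281] [ 0.05  0.15  1.66 -0.35  1.22  1.3 ]
[ 0.549 -0.058  0.243] [-0.02  0.2   1.69 -0.32  1.13  1.25]
[ 0.552 -0.065  0.226] [-0.12  0.23  1.66 -0.19  1.15  1.1 ]
[ 0.554 -0.068  0.207] [-0.2   0.28  1.63 -0.07  1.19  0.98]
[ 0.554 -0.069  0.188] [-0.27  0.33  1.6   0.04  1.24  0.87]
[ 0.553 -0.068  0.169] [-0.33  0.39  1.57  0.13  1.3   0.78]
[ 0.552 -0.063  0.151] [-0.38  0.46  1.54  0.2   1.36  0.7 ]
[ 0.548 -0.056  0.133] [-0.43  0.53  1.52  0.27  1.42  0.64]
[ 0.544 -0.047  0.117] [-0.46  0.6   1.49  0.33  1.49  0.59]
[ 0.54  -0.038  0.105] [-0.48  0.65  1.47  0.38  1.54  0.56]
[ 0.537 -0.031  0.097] [-0.49  0.69  1.46  0.41  1.57  0.54]
[ 0.536 -0.028  0.093] [-0.49  0.7   1.47  0.41  1.56  0.54]
75 False [-0.5 -1.3  0.3]
66 False [ 0.1  0.2 -0.4]
57 False [ 0.6  0.4 -0.6]
48 False [ 0.9 -0.7 -0.5]
39 False [ 0.8 -0.2  0.2]
30 False [ 0.4 -0.3 -0.3]
21 False [ 0.3 -0.6  0.1]
12 False [0.1 0.6 0.6]
5 False [-0.5 -0.5 -0. ]
0 False [ 1.3 -1.1  5.2]
-2 False [ -0.5 -15.   28.6]
35.5167
scene [([185.5, 239.3], 0.82)] pred [235.50769128 186.22045271]
top [([197.4, 342.7], 0.57)] pred [343.79158294 201.14875898]
```

View pics/s9.png

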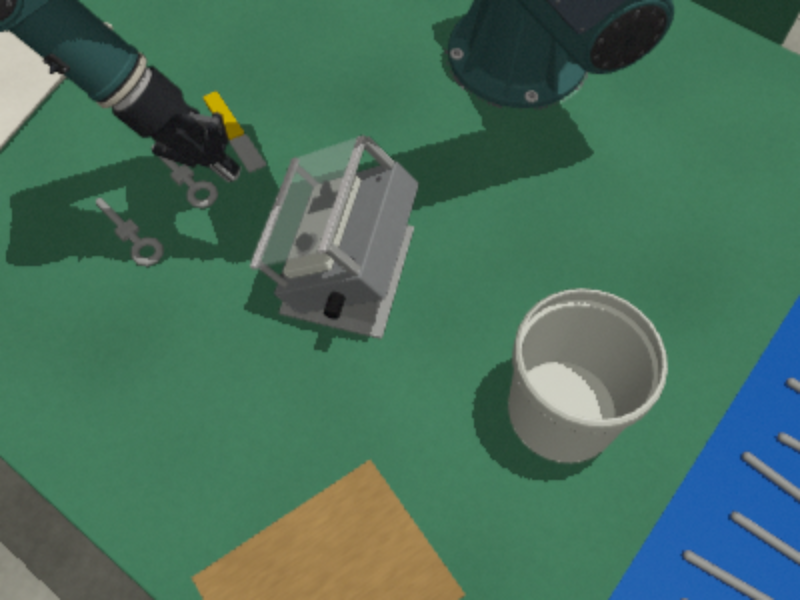

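The cover lies flat on its rests (edge strip (254,265)–(298,160)), having bottomed out at about 32 N. The bystanders haven't moved and the gripper is clear, so I'm handing in.

```bash
python3 -c "
from h import *
print(bot.sign_off(), bot.get_obs()['t'])"
```

```text
the job is handed in; nothing more can be done
the job is handed in; nothing more can be done
```

The job is handed in at about 36 s of the 56 s allowed, with no verdict returned: the button press dropped the lever, the lever was lifted back up (third try), the cover was pushed shut onto its rests, and in the final picture the bucket, fittings and scraper lie where they began.

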